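Check two door-hinge gaps with a gap gauge

TASK

Lift the lid of the gauge case open until it rests back on its stop, and take out the gap gauge. Try its blade at the front of the tighter of the two hinge gaps, pressing the tip lightly against the gap to confirm that it jams there, without forcing it; then slide it into the wider gap until the handle meets the blocks. Leave the gauge there, standing on the worktop with its blade in the gap, the lid open, and the other things undisturbed.

Things in the scene. Friction and masses are not known exactly. Their poses are not given: they have to be found in the camera images.
- case: black case tray fixed to the worktop, outside 140 (x) x 160 (y) x 30 mm high, 5 mm walls and floor, with a grey lid. Origin: centre of its underside; +x points to the hinge side (away from the robot), z up. The hinge line is parallel to y through x = +70, z = 30 mm
- case_lid (a joint): angle of the grey lid (140 x 160 x 34 mm deep, 0.25 kg): 0 closed, 1.85 rad resting on its stop, leaning back past upright. It swings freely: it falls shut when let go below about 1.4 rad, and falls back on to its stop by itself when let go above that
- lid_bar (a point): middle of the lid's handle, a round steel bar 10 mm thick and 90 mm long, parallel to the hinge (y of the case), held 40 mm in front of the lid's front edge by an arm at each end. With the lid closed it lies at x = -110, z = 45 mm in the case's frame; it moves on a circle about the hinge line and ends on top when the lid is upright. It can turn within a pinch
- gauge: gap gauge, 0.1 to 0.2 kg, standing on the case's floor, blade roughly to the hinge side: wooden handle block 55 (x) x 24 (y) x 45 mm high, from whose front end a steel blade projects 45 mm: 6 mm thick (y), 24 mm high, its lower edge 12 mm above the underside. Origin: centre of the handle's underside; +x is the blade's direction, z up. Handle's front face: x = +27.5 mm
- blade_tip (a point): middle of the blade's front edge: at x = +73, z = 24 mm in the gauge's frame
- wide_gap: fixed hinge sample: wooden jamb block and white door block (each 60 deep, 40 wide, top 75 mm above the worktop) on a 60 x 120 x 6 mm board, between them a vertical gap 11 mm wide, open in front and on top, closed behind by hinge knuckles. It may stand left or right of the other. Origin: worktop level, under the gap's middle; x runs into the gap (front of blocks and board at x = -30 mm), z up
- tight_gap: fixed hinge sample: wooden jamb block and white door block (each 60 deep, 40 wide, top 75 mm above the worktop) on a 60 x 120 x 6 mm board, between them a vertical gap 3 mm wide, open in front and on top, closed behind by hinge knuckles. It may stand left or right of the other. Origin: worktop level, under the gap's middle; x runs into the gap (front of blocks and board at x = -30 mm), z up
- wide_gap_mouth (a point): front of the 11 mm gap, 24 mm above the worktop (x = -30 mm in its sample's frame)
- tight_gap_mouth (a point): front of the 3 mm gap, 24 mm above the worktop (x = -30 mm in its sample's frame)
- masking_tape: roll of masking tape lying flat, 106 x 104 x 25 mm, origin at the centre of its underside; to be left alone
- torch: black torch lying down, 37 x 122 x 33 mm, origin under its centre; to be left alone
Things that resemble listed ones, but are neither listed nor needed, are in the scene too. Leave any pink or turquoise look-alike of the wide_gap alone.

How it is judged (in metres and radians):
On the way, in this order (a step that is already met when the one before it is completed fails the run):
1. the lid rests open on its stop (value of joint case_lid above 1.75 rad), for 0.2 s.
2. the blade's tip, pointing into the tighter gap, is pressed against its front and jams (contact force between gauge and tight_gap above 1 N and angle between the x axis of gauge and the x axis of tight_gap, either way round below 0.2 rad and x of blade_tip in the frame of tight_gap between -0.038 and -0.02 m and y of blade_tip in the frame of tight_gap between -0.006 and 0.006 m and z of blade_tip in the frame of tight_gap between 0.01 and 0.065 m), for 0.04 s.
3. the blade is in the wider gap up to the handle (x of blade_tip in the frame of wide_gap_mouth above 0.039 m and y of blade_tip in the frame of wide_gap between -0.006 and 0.006 m and z of blade_tip in the frame of wide_gap between 0.01 and 0.05 m), for 0.2 s.
At the end, for the whole second after the job is handed in: The lid is open on its stop (above 1.75 rad); the gauge stands upright (within 0.08 rad) on the worktop (underside within 4 mm), released and at rest, its blade at least 39 mm deep in the wider gap (handle within 6 mm of the blocks), tip within 6 mm of the gap's middle (value of joint case_lid above 1.75 rad and x of blade_tip in the frame of wide_gap_mouth above 0.039 m and y of blade_tip in the frame of wide_gap between -0.006 and 0.006 m and angle between gauge's own z axis and vertical below 0.08 rad and height (world z) of gauge below 0.004 m and linear speed of gauge below 0.02 m/s); the robot touches nothing.
It fails at once if the gauge is forced (over 60 N) against the tighter sample (contact force between gauge and tight_gap above 60 N).
It fails at once if the masking tape is disturbed (moved over 25 mm) (distance of masking_tape from where it was at the start of the episode above 0.025 m).
It fails at once if the torch is disturbed (moved over 25 mm) (distance of torch from where it was at the start of the episode above 0.025 m).
It also fails if it takes over 66 s, if anything falls off the work surface, if the arm or the gripper's body presses on something with over 40 N, if the wrist force passes 120 N, or if a joint passes its speed limit or range.

ROBOT

A 6-joint arm with a two-finger parallel gripper is mounted at the origin on a cart in front of the work surface, level with it; the furniture and walls round the work are solid. World frame = base frame: x ahead of the robot, y to its left, z up, the work surface at z = 0. Lengths are in mm, angles in rad, forces in N, time in s.
With the tool pointing down it reaches from about 350 to 975 mm from the base axis. Payload 7.1 kg.
Tool frame: the origin (TCP) lies between the finger pads; the fingertips stand 19 mm ahead of it and the grasp point (between the pads) is the TCP (ctrl.tcp_to_tips is the distance from the TCP to the fingertips, in mm); z points along the fingers, y is the line along which they close (so a half turn about z gives the same grasp; the last joint's range is limited). The gripper opens to 88 mm and grips with 3 to 60 N. Pads are 20 mm wide; open, the fingers measure 115 mm over their backs; the gripper's body (75 mm by 178 mm) begins 61 mm behind the grasp point.
Start: joints at [-1.289, 0.423, 1.63, -0, 1.089, -0.019], TCP at [185.196, -596.915, 241.675] pointing down, gripper open.
Joint ranges: [-3, 3], [-0.9, 2.11], [0.09, 2.58], [-1.31, 4.45], [0.11, 2.69], [-2.54, 2.54]. Speed limits (rad/s): [2.39, 2.39, 3.01, 3.14, 3.14, 3.14].

INTERFACE

Orientations are given as a rotation vector (axis times angle).
In Python, from workcell import status, optics, ctrl gives the robot as it stands. The module is installed in compiled form; this text tells all that it offers.
- The arm moves only by the shell command python3 -m inch 'ROWS'. ROWS is JSON, a list that holds one entry, the list of rows, each a list of 7 numbers: the shift along the tool's x, y, z in mm, then the turn, a rotation vector about the tool's x, y, z in rad, then the opening in per cent of the stroke, from 0 (shut) to 100 (fully open). A call has 1 to 20 rows; each row is the pose to reach, as a shift and turn from the pose commanded when the call began, along the tool's axes at that moment; what a row does not reach only later rows make up. A row lasts 1/10 s, in which the tool goes at most 50 mm and 8.59 degrees, less where a joint would pass 70% of its speed; a pose out of reach is approached as far as the arm can. A call with a gripper value outside its range is refused whole. The fingers move at their own pace and stop on an object; the grip force is fixed at half the most. Time passes only in rows, so rows that repeat a pose let the fingers close. It gives the time, the measured TCP pose, the force, the opening and the grip force at its end, in the units of the state.
- status.get_obs(): the state, without advancing time (a new reading comes with each control period).
- optics.get_image(name): name is "side" or "top"; returns a dict with "frame" (384x512x3 uint8, red, green, blue), "fx", "fy", "cx", "cy" (pixels), "rvec" (rotation vector, rad) and "tvec" (3), from world to camera coordinates, as OpenCV has them. Camera axes: x right, y down, z forward; pixel columns grow to the right and rows downward; lengths in mm; the calibration is good to about 2 mm. A picture is of the moment at which its call begins. There is no depth.
- ctrl.close_job(): hands the job in; it is judged then, once.
The state is a dict: "t": time; "qpos": joint angles; "qvel": joint speeds; "joint_torque": joint torques, N m; "ee_pos": TCP position; "orientation": TCP orientation; "ft_force": force on the tool from outside, world axes, zero at the start; "moment": the same for the moment, N m; "width": finger opening in mm; "grasp_force": force on a finger pad.
Only numpy, scipy, OpenCV 4.12 (cv2) and the standard library are available. Lean on these libraries where they do the work, as an engineer would, in place of code of your own. Each camera call takes 0.05 s, during which the arm holds its last target. There are 200 camera calls.

## Working session

There is one attempt and no reset: what is moved stays moved. The work goes in short steps, Python scripts to look and compute and a shell command to move; the robot and the scene stay as the last step left them, time stands still between calls to the robot, and variables do not carry over. Pictures are saved under pics/ and viewed, at most 10 in all, crops included, and the job is handed in when it is done.

```bash
mkdir -p pics; cat > h.py <<'E'
import numpy as np, cv2
from workcell import status, optics, ctrl
def snap(name, f):
    im=optics.get_image(name); cv2.imwrite('pics/'+f+'.png', im['frame'][:,:,::-1]); np.savez('pics/'+f+'.npz', **{k:im[k] for k in im}); return im
def load(f): return dict(np.load('pics/'+f+'.npz'))
def K(im): return np.array([[im['fx'],0,im['cx']],[0,im['fy'],im['cy']],[0,0,1.]])
def w(im,u,v,z):
    R=cv2.Rodrigues(np.array(im['rvec'],float))[0]; t=np.array(im['tvec'],float).ravel()
    c=-R.T@t; d=R.T@np.linalg.solve(K(im),[u,v,1]); return c+d*(z-c[2])/d[2]
def px(im,P):
    return cv2.projectPoints(np.array(P,float).reshape(-1,1,3),np.array(im['rvec'],float),np.array(im['tvec'],float),K(im),None)[0].reshape(-1,2)
E
python3 - <<'E'
from h import *
a=snap('top','t0'); b=snap('side','s0')
for n,i in(('t0',a),('s0',b)):
    cv2.imwrite(f'pics/{n}b.png',cv2.resize(i['frame'][:,:,::-1],(800,600),interpolation=cv2.INTER_CUBIC))
    R=cv2.Rodrigues(np.array(i['rvec']))[0]; print(n,-R.T@np.array(i['tvec']).ravel(),R.round(2).tolist(),i['fx'])
print(status.get_obs())
E
```

```text
t0 [ 379.28499161  -66.54345319 1092.733551  ] [[-0.16, -0.99, -0.0], [-0.96, 0.16, -0.21], [0.21, -0.03, -0.98]] 349.8058921995555
s0 [ 12.71765386 741.96376788 659.2922693 ] [[-0.82, -0.57, 0.01], [-0.3, 0.42, -0.86], [0.49, -0.7, -0.51]] 436.7126050832367
{'t': 0.1, 'qpos': array([-1.28901018e+00,  4.23759477e-01,  1.63058116e+00, -2.71858674e-05,
        1.08863094e+00, -1.90286004e-02]), 'qvel': array([-0.00019774, -0.00104769, -0.00256816, -0.00136846,  0.00086674,
       -0.00126754]), 'joint_torque': array([-4.10071925e-04, -5.45613563e+01, -2.74324590e+01,  6.45046681e-02,
        1.88161799e-02, -4.94146991e-05]), 'ee_pos': array([ 185.05660846, -596.48276609,  240.99524676]), 'orientation': array([-3.10477297e+00, -4.70554354e-01,  3.21106011e-04]), 'ft_force': array([-0.88410018,  0.50892634,  0.15853978]), 'moment': array([ 0.00958954, -0.00281742, -0.03583429]), 'grasp_force': 0.0, 'width': 87.48467387135949}
```

View pics/t0b.png

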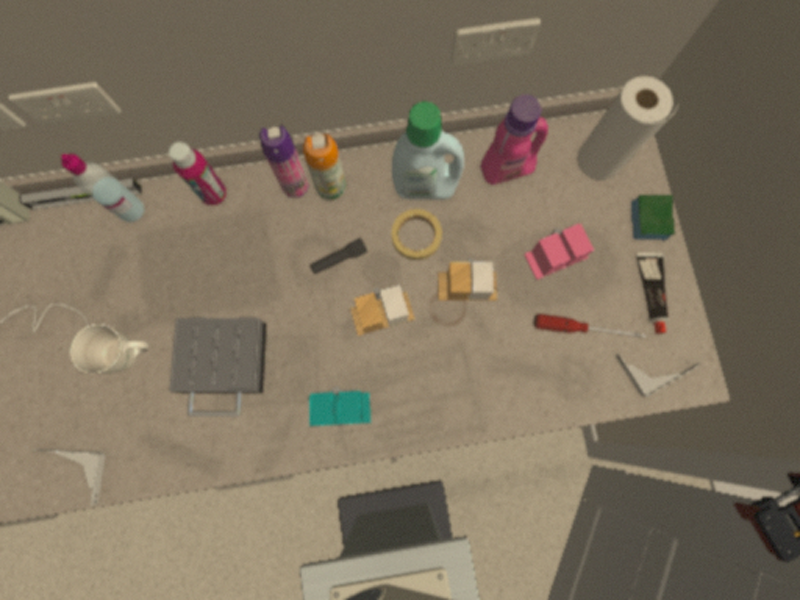

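View pics/s0b.png

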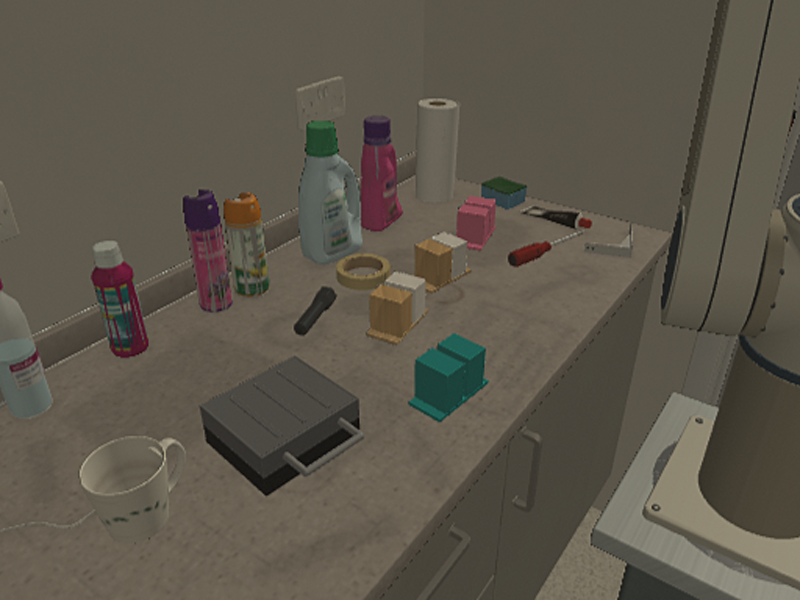

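The top view (800x600) shows the closed case at about (218,355) with its bar at (215,405), and two wood/white samples at (382,308) and (468,280). The tape is at (417,233) and the torch at (338,256). I'll enlarge the case and the samples.

```bash
python3 - <<'E'
from h import *
a=load('t0')['frame'][:,:,::-1]; b=load('s0')['frame'][:,:,::-1]
f=lambda i,x,y,w_,h_,s: cv2.resize(i[y:y+h_,x:x+w_],(w_*s,h_*s),interpolation=cv2.INTER_CUBIC)
c1=f(a,215,155,115,65,6)   # samples top 690x390
c2=f(a,100,195,80,75,4) # case 320x300
c2=c2[:210*1]if 0 else c2
out=np.zeros((600,800,3),np.uint8); out[:390,:690]=c1
c3=f(b,230,140,75,80,5)[:,:] # too high
cv2.imwrite('pics/c1.png',c1)
o=np.zeros((600,800,3),np.uint8); o[:450,:480]=f(a,100,195,80,75,6); o[:400,480:800]=f(b,230,140,80,100,4); cv2.imwrite('pics/c2.png',o)
E
```

```text
(no output)
```

View pics/c1.png

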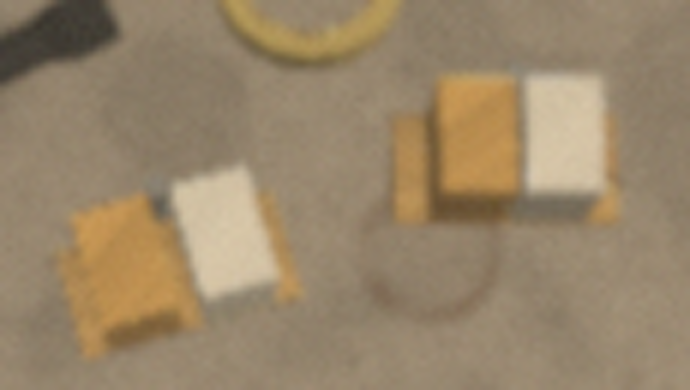

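View pics/c2.png

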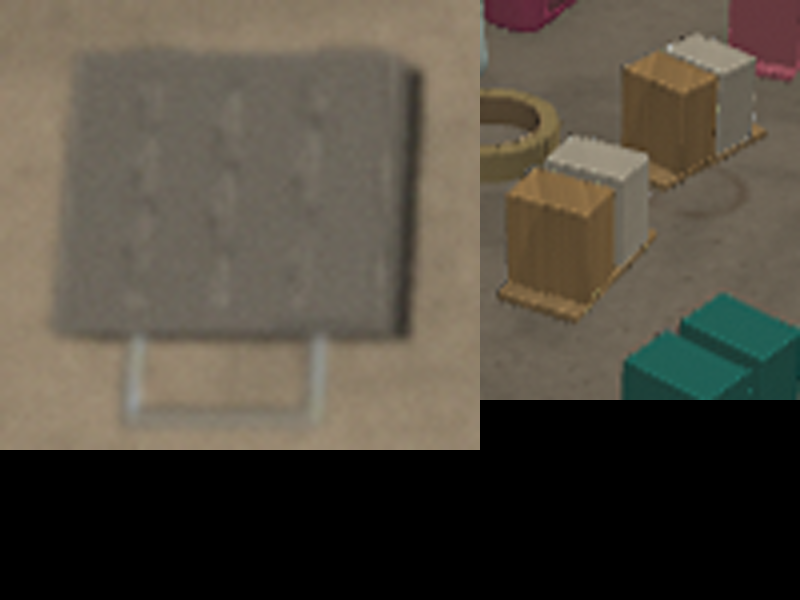

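The crops show sample A (left) with the wide gap, between about (185,250) and (165,200) in the crop. Sample B (right) has the narrow gap at about (521,75–193). In the second crop, the lid's corners are near (75,55), (395,55), (395,335) and (52,335), and its bar runs from (130,415) to (318,415). Next I'll fit poses.

```bash
cat >> h.py <<'E'
from scipy.optimize import least_squares
def fit(im,uv,P,x0):
    P=np.array(P,float); uv=np.array(uv,float)
    def tr(x):
        c,s=np.cos(x[2]),np.sin(x[2]); return np.c_[x[0]+c*P[:,0]-s*P[:,1], x[1]+s*P[:,0]+c*P[:,1], P[:,2]]
    r=least_squares(lambda x:(px(im,tr(x*[100,100,1]))-uv).ravel(),np.array(x0)/[100,100,1])
    return r.x*[100,100,1], np.sqrt((r.fun**2).mean())
E
python3 - <<'E'
from h import *
t=load('t0'); cv=lambda L,ox,oy,s:(np.array(L)+.5)/s-.5+[ox,oy]
A=cv([(75,213),(148,195),(185,318),(101,339),(170,183),(246,165),(278,282),(206,300)],215,155,6)
B=cv([(440,75),(518,75),(518,193),(438,193),(526,75),(605,75),(602,192),(525,192)],215,155,6)
C=cv([(75,55),(395,55),(395,335),(52,335),(130,415),(318,415)],100,195,6)
def S(g): h=g/2; return [(30,h+40,75),(30,h,75),(-30,h,75),(-30,h+40,75),(30,-h,75),(30,-h-40,75),(-30,-h-40,75),(-30,-h,75)]
for n,uv,g in(('A',A,11),('A',A,3),('B',B,3),('B',B,11)):
    m=uv.mean(0); print(n,g,fit(t,uv,S(g),[*w(t,*m,75)[:2],0]))
m=C.mean(0)
print('case',fit(t,C,[(70,80,64),(70,-80,64),(-70,-80,64),(-70,80,64),(-110,42,45),(-110,-42,45)],[*w(t,*m,60)[:2],0]))
E
```

```text
A 11 (array([ 5.97240954e+02, -6.81139739e+01,  1.25265216e-01]), np.float64(0.6685986838013384))
A 3 (array([ 5.97221191e+02, -6.80969529e+01,  1.22125083e-01]), np.float64(1.1807551365433069))
B 3 (array([ 6.28052255e+02, -2.48167854e+02, -1.80803687e-01]), np.float64(0.2712366047173108))
B 11 (array([ 6.28074360e+02, -2.48169555e+02, -1.78117153e-01]), np.float64(0.9708620604760734))
case (array([ 5.59602543e+02,  2.55882013e+02, -1.52895495e-01]), np.float64(0.919445105776787))
```

Left sample A fits the wide gap (597,-68, yaw 0.125), and right sample B fits the tight gap (628,-248, yaw -0.18). The case is at (560,256, yaw -0.153), which puts the bar near (451,273,45). Next is the row helper.

```bash
cat >> h.py <<'E'
from scipy.spatial.transform import Rotation as Ro
def rows(T):
    """T: list of (x,y,z,hy) world targets, tool down, closing axis at heading hy -> tool-frame rows"""
    o=status.get_obs(); R=Ro.from_rotvec(o['orientation']).as_matrix(); p=o['ee_pos']
    print('t',round(o['t'],2),'p',p.round(1),'hy',round(np.arctan2(R[1,1],R[0,1]),3),'w',round(o['width'],1),'F',o['ft_force'].round(1),'q',o['qpos'].round(2))
    for x,y,z,h in T:
        Y=np.array([np.cos(h),np.sin(h),0]); Z=np.array([0,0,-1.]); M=np.c_[np.cross(Y,Z),Y,Z]
        print((R.T@(np.array([x,y,z])-p)).round(1).tolist(), Ro.from_matrix(R.T@M).as_rotvec().round(3).tolist())
CX,CY,CA=559.6,255.9,-0.153
def case(x,y): c,s=np.cos(CA),np.sin(CA); return CX+c*x-s*y, CY+s*x+c*y
E
python3 - <<'E'
from h import *
b=case(-110,0); print(b, [w(load('t0'),u/1.5625,v/1.5625,20)[:2].round() for u,v in ((340,408),(310,425),(370,395))])
rows([(440,-300,250,-.7),(*b,160,-.153)])
E
```

```text
(np.float64(450.8849853780963), np.float64(272.66441456655326)) [array([424.,  41.]), array([401., 102.]), array([439., -20.])]
t 0.1 p [ 185.1 -596.5  241. ] hy -1.27 w 87.5 F [-0.9  0.5  0.2] q [-1.29  0.42  1.63 -0.    1.09 -0.02]
[331.3, -207.6, -8.7] [-0.001, -0.0, -0.57]
[511.4, -751.2, 82.0] [-0.001, -0.001, -1.117]
```

```bash
python3 -m inch '[[[331,-208,-9,0,0,-0.57,34],[331,-208,-9,0,0,-0.57,34],[331,-208,-9,0,0,-0.57,34],[331,-208,-9,0,0,-0.57,34],[331,-208,-9,0,0,-0.57,34],[331,-208,-9,0,0,-0.57,34],[331,-208,-9,0,0,-0.57,34],[331,-208,-9,0,0,-0.57,34],[511,-751,82,0,0,-1.117,34],[511,-751,82,0,0,-1.117,34],[511,-751,82,0,0,-1.117,34],[511,-751,82,0,0,-1.117,34],[511,-751,82,0,0,-1.117,34],[511,-751,82,0,0,-1.117,34],[511,-751,82,0,0,-1.117,34],[511,-751,82,0,0,-1.117,34],[511,-751,82,0,0,-1.117,34],[511,-751,82,0,0,-1.117,34],[511,-751,82,0,0,-1.117,34],[511,-751,82,0,0,-1.117,34]]]'; python3 - <<'E'
from h import *
b=case(-110,0); rows([(*b,90,-.153),(*b,45,-.153)])
E
```

```text
t: 2.1
ee_pos: [450.3, 274.9, 159.0]
orientation: [-2.382, -2.048, -0.0]
ft_force: [0.4, -0.5, 0.0]
width: 29.4
grasp_force: 0.0
t 2.1 p [450.3 274.9 159. ] hy -0.151 w 29.4 F [ 0.4 -0.5  0. ] q [0.53 0.4  1.9  0.   0.84 0.68]
[-2.2, 1.0, 69.0] [-0.0, -0.0, 0.002]
[-2.2, 1.0, 114.0] [-0.0, -0.0, 0.002]
```

```bash
python3 -m inch '[[[-2,1,80,0,0,0,34],[-2,1,80,0,0,0,34],[-2,1,80,0,0,0,34],[-2,1,80,0,0,0,34]]]'; python3 - <<'E'
from h import *
s=snap('side','s1'); t=snap('top','t1')
rows([(*case(-110,0),45,-.153)])
print(px(s,[[*case(-110,0),45],[*case(-110,45),45],[*case(-110,-45),45]]))
f=lambda i,x,y,w_,h_,k: cv2.resize(i[y:y+h_,x:x+w_,::-1],(w_*k,h_*k),interpolation=cv2.INTER_CUBIC)
o=np.zeros((600,800,3),np.uint8); o[:600,:600]=f(s['frame'],130,200,120,120,5); cv2.imwrite('pics/c3.png',o[:,:600])
E
```

```text
t: 2.5
ee_pos: [451.2, 269.4, 79.6]
orientation: [-2.385, -2.045, 0.002]
ft_force: [0.1, -0.1, -0.0]
width: 30.0
grasp_force: 0.0
t 2.6 p [452.5 270.   81.2] hy -0.153 w 29.9 F [-0.2 -0.1  0.3] q [0.52 0.53 1.94 0.   0.67 0.67]
[2.3, -2.1, 36.2] [0.002, -0.001, -0.0]
[[213.65433476 288.56592265]
 [195.74253048 300.61503641]
 [230.44129244 277.27348335]]
```

View pics/c3.png

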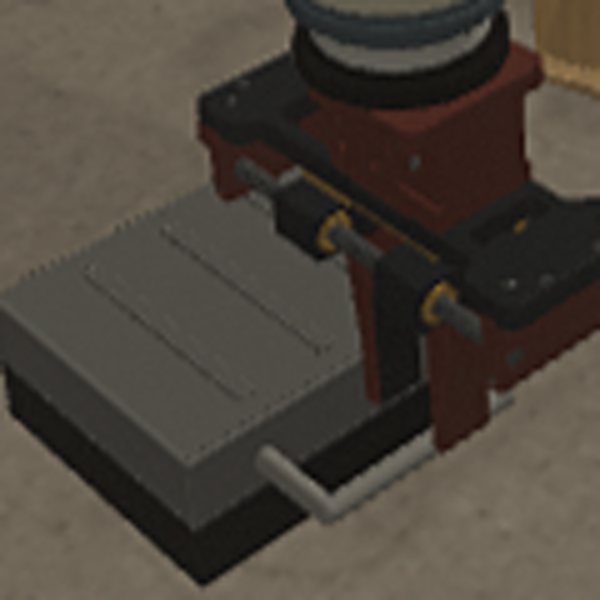

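The visible bar corner at crop (330,510) is pixel (196,302), which matches the prediction of (196,301), and the fingers straddle the bar. I'll go down and pinch it.

```bash
python3 -m inch '[[[1,-1,36,0,0,0,34],[1,-1,36,0,0,0,34],[1,-1,36,0,0,0,34],[1,-1,36,0,0,0,0],[1,-1,36,0,0,0,0],[1,-1,36,0,0,0,0],[1,-1,36,0,0,0,0],[1,-1,36,0,0,0,0]]]'; python3 - <<'E'
from h import *
o=status.get_obs(); print(o['ft_force'])
T=[]
p=o['ee_pos']; b=case(-110,0); off=p[:2]-b; print('off',off,p[2])
for th in np.arange(.1,1.86,.1):
    dx=-180*np.cos(th)+15*np.sin(th); dz=180*np.sin(th)+15*np.cos(th)
    c=case(70+dx,0); T.append((c[0]+off[0],c[1]+off[1],p[2]+dz-15,-.153))
rows(T)
E
```

```text
t: 3.4
ee_pos: [450.2, 271.2, 44.8]
orientation: [-2.385, -2.044, -0.0]
ft_force: [-3.5, 1.3, 7.8]
width: 9.0
grasp_force: 30.0
[-3.47107343  1.26274962  7.82356228]
off [-0.64383517 -1.47116256] 44.7662740783998
t 3.4 p [450.2 271.2  44.8] hy -0.154 w 9.0 F [-3.5  1.3  7.8] q [0.52 0.59 1.95 0.   0.6  0.67]
[0.0, 2.4, -17.9] [-0.0, -0.001, -0.001]
[0.0, 6.6, -35.5] [-0.0, -0.001, -0.001]
[0.0, 12.5, -52.5] [-0.0, -0.001, -0.001]
[0.1, 20.0, -68.9] [-0.0, -0.001, -0.001]
[0.1, 29.2, -84.5] [-0.0, -0.001, -0.001]
[0.1, 39.9, -99.0] [-0.0, -0.001, -0.001]
[0.1, 51.9, -112.5] [-0.0, -0.001, -0.001]
[0.1, 65.3, -124.6] [-0.0, -0.001, -0.001]
[0.1, 79.8, -135.4] [-0.0, -0.001, -0.001]
[0.1, 95.3, -144.6] [-0.0, -0.001, -0.001]
[0.2, 111.7, -152.3] [-0.0, -0.001, -0.001]
[0.2, 128.7, -158.3] [-0.0, -0.001, -0.001]
[0.2, 146.2, -162.5] [-0.0, -0.001, -0.001]
[0.2, 164.1, -165.0] [-0.0, -0.001, -0.001]
[0.2, 182.2, -165.7] [-0.0, -0.001, -0.001]
[0.2, 200.2, -164.6] [-0.0, -0.001, -0.001]
[0.2, 218.0, -161.6] [-0.0, -0.001, -0.001]
[0.2, 235.4, -157.0] [-0.0, -0.001, -0.001]
```

```bash
python3 -m inch '[[[0,2,-18,0,0,0,0],[0,7,-35,0,0,0,0],[0,12,-52,0,0,0,0],[0,20,-69,0,0,0,0],[0,29,-84,0,0,0,0],[0,40,-99,0,0,0,0],[0,52,-112,0,0,0,0],[0,65,-125,0,0,0,0],[0,80,-135,0,0,0,0],[0,95,-145,0,0,0,0],[0,112,-152,0,0,0,0],[0,129,-158,0,0,0,0],[0,146,-162,0,0,0,0],[0,164,-165,0,0,0,0],[0,182,-166,0,0,0,0],[0,200,-165,0,0,0,0],[0,218,-162,0,0,0,0],[0,235,-157,0,0,0,0],[0,235,-157,0,0,0,0]]]'
```

```text
t: 5.3
ee_pos: [684.6, 233.4, 200.9]
orientation: [2.385, 2.043, 0.0]
ft_force: [1.1, -5.1, 3.5]
width: 9.5
grasp_force: 30.0
```

```bash
python3 -m inch '[[[0,0,0,0,0,0,40],[0,0,0,0,0,0,40],[0,0,0,0,0,0,40],[0,0,-30,0,0,0,40],[0,0,-70,0,0,0,40],[0,-40,-110,0,0,0,40],[0,-90,-120,0,0,0,40],[0,-140,-120,0,0,0,100],[0,-190,-120,0,0,0,100],[0,-240,-120,0,0,0,100],[0,-290,-120,0,0,0,100],[0,-290,-120,0,0,0,100]]]'; python3 - <<'E'
from h import *
rows([])
s=snap('side','s2'); t=snap('top','t2')
f=lambda i,x,y,w_,h_,k: cv2.resize(i[y:y+h_,x:x+w_,::-1],(w_*k,h_*k),interpolation=cv2.INTER_CUBIC)
o=np.zeros((600,800,3),np.uint8); o[:525,:400]=f(t['frame'],100,155,80,105,5); o[:560,400:800]=f(s['frame'],110,180,100,140,4); cv2.imwrite('pics/c4.png',o)
E
```

```text
t: 6.5
ee_pos: [391.0, 279.2, 320.7]
orientation: [-2.381, -2.048, 0.003]
ft_force: [-0.6, -0.8, 0.6]
width: 71.9
grasp_force: 0.0
t 6.5 p [391.  279.2 320.7] hy -0.15 w 71.9 F [-0.6 -0.8  0.6] q [0.59 0.11 1.86 0.   1.17 0.74]
```

View pics/c4.png

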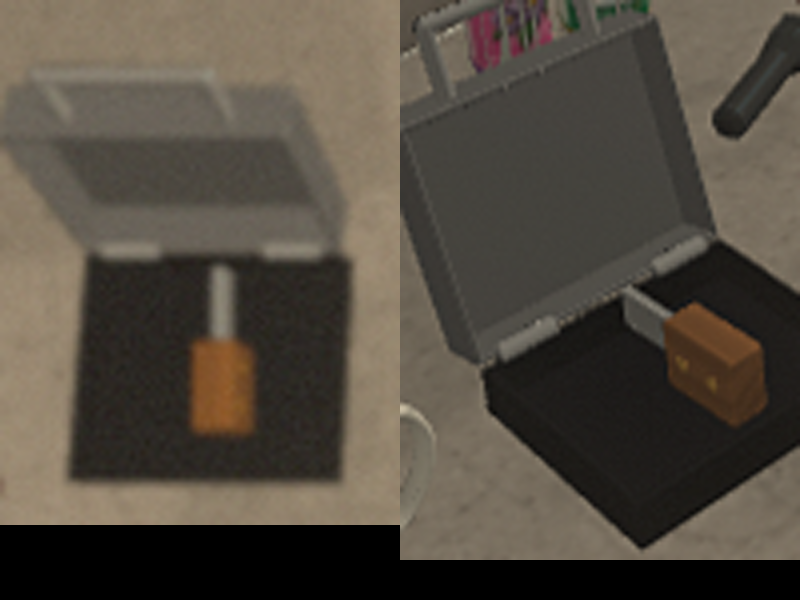

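The lid rests open. The gauge's handle top spans about (194,340)–(250,341) in the top crop with the blade tip at (222,266). In the side crop the top-face corners are near (667,323), (698,302), (763,350) and (739,372). I'll fit both views jointly.

```bash
python3 - <<'E'
from h import *
t=load('t2'); s=load('s2'); cv=lambda L,ox,oy,k:(np.array(L)+.5)/k-.5+[ox,oy]
ut=cv([(194,340),(250,341),(222,266)],100,155,5); Pt=[(27.5,12,50),(27.5,-12,50),(72.5,0,41)]
us=cv([(267,323),(298,302),(363,350),(339,372),(342,425),(227,288)],110,180,4); Ps=[(27.5,12,50),(27.5,-12,50),(-27.5,-12,50),(-27.5,12,50),(-27.5,12,5),(72.5,0,41)]
def tr(x,P):
    P=np.array(P,float); c,n=np.cos(x[2]),np.sin(x[2]); return np.c_[100*x[0]+c*P[:,0]-n*P[:,1],100*x[1]+n*P[:,0]+c*P[:,1],P[:,2]]
f=lambda x:np.r_[(px(t,tr(x,Pt))-ut).ravel(),(px(s,tr(x,Ps))-us).ravel()]
r=least_squares(f,[5.5,2.5,-.15]); x=r.x*[100,100,1]; print(x,r.fun.round(1))
print(fit(s,us,Ps,[550,250,-.15]),fit(t,ut,Pt,[550,250,-.15]))
print('hinge',case(70,0)); g=x
rows([(g[0],g[1],140,g[2]+np.pi/2),(g[0],g[1],35,g[2]+np.pi/2)])
E
```

```text
[ 5.40814856e+02  2.47528273e+02 -1.01392136e-01] [ 0.2  1.2 -3.   0.5 -0.4  1.5 -0.6 -1.   0.3 -1.2  1.4 -2.  -1.3 -1.6
 -0.5  1.3  0.8 -0.6]
(array([ 5.39015709e+02,  2.49293815e+02, -8.32222079e-02]), np.float64(0.9750788280274651)) (array([ 5.43350706e+02,  2.42498713e+02, -6.44273583e-02]), np.float64(1.00414655696994))
hinge (np.float64(628.7822820321205), np.float64(245.23173618492066))
t 6.6 p [394.9 279.7 321.4] hy -0.151 w 79.7 F [ 0.5  0.  -0.7] q [0.59 0.12 1.85 0.   1.17 0.74]
[-10.1, 148.9, 181.5] [0.001, -0.0, -1.62]
[-10.2, 148.8, 286.5] [0.001, -0.0, -1.62]
```

```bash
python3 -m inch '[[[-10,148,100,0,0,-1.63,70],[-10,148,100,0,0,-1.63,70],[-10,148,100,0,0,-1.63,70],[-10,148,100,0,0,-1.63,70],[-10,148,100,0,0,-1.63,70],[-10,148,100,0,0,-1.63,70],[-10,148,100,0,0,-1.63,70],[-10,148,100,0,0,-1.63,70],[-10,148,100,0,0,-1.63,70],[-10,148,100,0,0,-1.63,70],[-10,148,100,0,0,-1.63,70],[-10,148,200,0,0,-1.63,70],[-10,148,200,0,0,-1.63,70],[-10,148,200,0,0,-1.63,70],[-10,148,200,0,0,-1.63,70]]]'; python3 - <<'E'
from h import *
t=load('t2'); s=load('s2'); cv=lambda L,ox,oy,k:(np.array(L)+.5)/k-.5+[ox,oy]
ut=cv([(194,340),(239,341),(222,266)],100,155,5); Pt=[(27.5,12,50),(27.5,-12,50),(72.5,0,41)]
us=cv([(267,323),(298,302),(363,350),(339,372),(342,425),(227,288)],110,180,4); Ps=[(27.5,12,50),(27.5,-12,50),(-27.5,-12,50),(-27.5,12,50),(-27.5,12,5),(72.5,0,41)]
def tr(x,P):
    P=np.array(P,float); c,n=np.cos(x[2]),np.sin(x[2]); return np.c_[100*x[0]+c*P[:,0]-n*P[:,1],100*x[1]+n*P[:,0]+c*P[:,1],P[:,2]]
f=lambda x:np.r_[(px(t,tr(x,Pt))-ut).ravel(),(px(s,tr(x,Ps))-us).ravel()]
r=least_squares(f,[5.5,2.5,-.15]); g=r.x*[100,100,1]; print(g,r.fun.round(1))
rows([(g[0],g[1],36,g[2]+np.pi/2)])
S=snap('side','s3')
cv2.imwrite('pics/c5.png',cv2.resize(S['frame'][180:320,110:250,::-1],(560,560),interpolation=cv2.INTER_CUBIC))
E
```

```text
t: 8.1
ee_pos: [541.7, 246.3, 120.3]
orientation: [-0.148, -3.136, 0.001]
ft_force: [1.2, 0.1, 0.5]
width: 61.6
grasp_force: 0.0
[ 5.40709839e+02  2.48033132e+02 -9.74666433e-02] [-0.   1.3 -1.   0.6 -0.6  1.5 -0.8 -0.8  0.1 -1.   1.3 -1.9 -1.4 -1.5
 -0.6  1.5  0.6 -0.4]
t 8.1 p [541.7 246.3 120.3] hy 1.476 w 61.6 F [1.2 0.1 0.5] q [ 0.41  0.54  1.77  0.    0.83 -1.07]
[1.0, 1.7, 84.3] [-0.001, -0.002, 0.003]
```

View pics/c5.png

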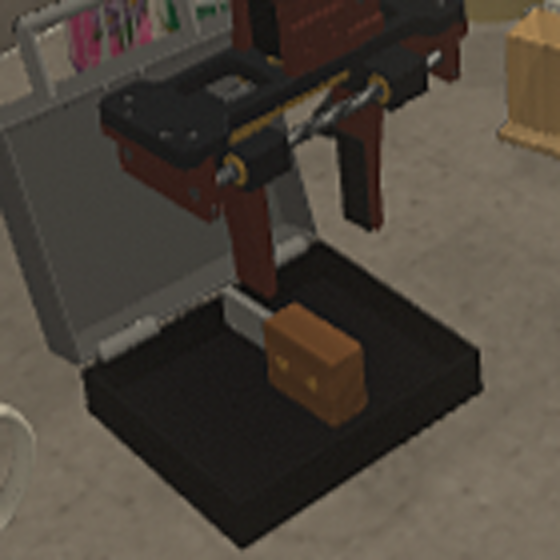

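The open fingers stand on either side of the handle (top centre about (315,330) in the crop). I'll descend, close, and lift.

```bash
python3 -m inch '[[[1,2,50,0,0,0,70],[1,2,84,0,0,0,70],[1,2,84,0,0,0,70],[1,2,84,0,0,0,70],[1,2,84,0,0,0,0],[1,2,84,0,0,0,0],[1,2,84,0,0,0,0],[1,2,84,0,0,0,0],[1,2,84,0,0,0,0],[1,2,84,0,0,0,0]]]';  python3 -m inch '[[[0,0,-20,0,0,0,0],[0,0,-60,0,0,0,0],[0,0,-110,0,0,0,0],[0,0,-130,0,0,0,0],[0,0,-130,0,0,0,0]]]'; python3 - <<'E'
from h import *
rows([])
t=snap('top','t4'); s=snap('side','s4')
f=lambda i,x,y,w_,h_,k: cv2.resize(i[y:y+h_,x:x+w_,::-1],(w_*k,h_*k),interpolation=cv2.INTER_CUBIC)
cv2.imwrite('pics/c6.png',f(s['frame'],120,150,130,130,4))
E
```

```text
t: 9.15
ee_pos: [540.4, 249.0, 37.1]
orientation: [0.147, 3.138, 0.001]
ft_force: [-2.0, -0.2, 5.2]
width: 23.7
grasp_force: 30.0
t: 9.65
ee_pos: [541.9, 249.6, 169.8]
orientation: [0.147, 3.133, 0.004]
ft_force: [-0.2, -1.2, -1.5]
width: 23.6
grasp_force: 30.0
t 9.65 p [541.9 249.6 169.8] hy 1.477 w 23.6 F [-0.2 -1.2 -1.5] q [ 0.41  0.47  1.75 -0.    0.92 -1.07]
```

View pics/c6.png

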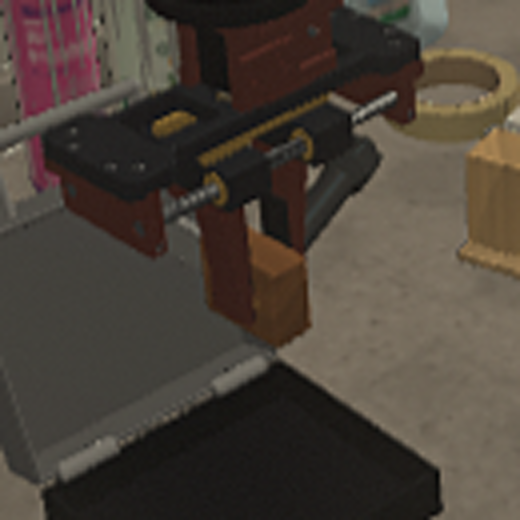

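The gauge is held, with the handle's lower corners at about (208,305), (278,345) and (310,322) in the crop. I'll work out its offset in the grip and plan the path to the tight gap.

```bash
cat >> h.py <<'E'
WG=(597.24,-68.11,.1253); TG=(628.05,-248.17,-.1808)
def gp(G,tipx,off,y=0):
    "TCP xy and heading so that blade tip is at x=tipx,y in sample frame; off = TCP x in the gauge frame"
    c,s=np.cos(G[2]),np.sin(G[2]); d=tipx-73+off; return G[0]+c*d-s*y,G[1]+s*d+c*y,G[2]+np.pi/2
E
python3 - <<'E'
from h import *
s=load('s4'); cv=lambda L,ox,oy,k:(np.array(L)+.5)/k-.5+[ox,oy]
z=137.7
us=cv([(208,305),(278,345),(310,322),(308,268)],120,150,4); P=np.array([(27.5,12,z),(-27.5,12,z),(-27.5,-12,z),(-27.5,-12,z+45)])
x,r=fit(s,us,P,[540,250,-.09]); print(x,r)
o=status.get_obs(); d=o['ee_pos'][:2]-x[:2]; a=1.477-np.pi/2; off=d@[np.cos(a),np.sin(a)]; print('off',off, d@[-np.sin(a),np.cos(a)])
T=[]
for tx,zz in((-80,170),(-80,45),(-45,45)):
    X,Y,h=gp(TG,tx,0); T.append((X,Y,zz,h))
rows(T)
E
```

```text
[ 5.41070799e+02  2.48710643e+02 -1.56602931e-01] 1.523942819715191
off -1.4320794048043621 -0.30335497352994345
t 9.75 p [539.6 248.5 165.9] hy 1.477 w 23.8 F [-0.2  1.  -1.3] q [ 0.41  0.47  1.75 -0.    0.92 -1.07]
[17.9, -473.0, -3.9] [-0.0, -0.001, 0.087]
[17.8, -472.9, 121.1] [-0.0, -0.001, 0.087]
[-17.1, -475.9, 121.1] [-0.0, -0.001, 0.087]
```

```bash
python3 -m inch '[[[18,-473,-4,0,0,0.087,0],[18,-473,-4,0,0,0.087,0],[18,-473,-4,0,0,0.087,0],[18,-473,-4,0,0,0.087,0],[18,-473,-4,0,0,0.087,0],[18,-473,-4,0,0,0.087,0],[18,-473,-4,0,0,0.087,0],[18,-473,-4,0,0,0.087,0],[18,-473,-4,0,0,0.087,0],[18,-473,-4,0,0,0.087,0],[18,-473,-4,0,0,0.087,0],[18,-473,40,0,0,0.087,0],[18,-473,80,0,0,0.087,0],[18,-473,121,0,0,0.087,0],[18,-473,121,0,0,0.087,0],[18,-473,121,0,0,0.087,0]]]'; python3 - <<'E'
from h import *
t=snap('top','t5'); s=snap('side','s5')
T=[]
for tx in(-45,-35,-30):
    X,Y,h=gp(TG,tx,0); T.append((X,Y,45,h))
rows(T)
f=lambda i,x,y,w_,h_,k: cv2.resize(i[y:y+h_,x:x+w_,::-1],(w_*k,h_*k),interpolation=cv2.INTER_CUBIC)
o=np.zeros((600,800,3),np.uint8); o[:480,:400]=f(t['frame'],250,160,80,96,5); o[:480,400:]=f(s['frame'],230,130,80,96,5); cv2.imwrite('pics/c7.png',o[:480])
E
```

```text
t: 11.35
ee_pos: [476.9, -219.0, 44.6]
orientation: [-0.282, -3.125, -0.002]
ft_force: [0.4, -0.5, -0.3]
width: 24.0
grasp_force: 30.0
t 11.45 p [ 478.9 -220.3   47. ] hy 1.391 w 23.7 F [ 0.6 -0.9 -1.1] q [-0.45  0.59  1.94  0.    0.61 -1.84]
[-33.8, -0.6, 2.0] [-0.0, 0.002, 0.001]
[-43.8, -0.6, 2.1] [-0.0, 0.002, 0.001]
[-48.8, -0.6, 2.1] [-0.0, 0.002, 0.001]
```

View pics/c7.png

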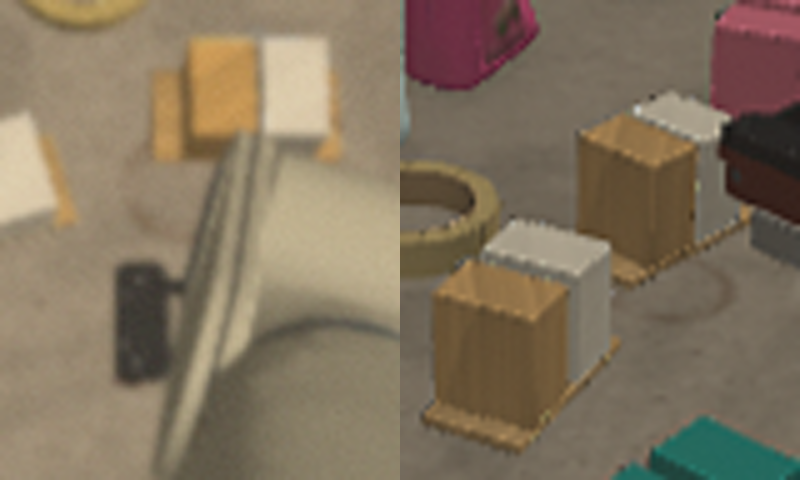

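The side crop shows both samples clearly and the grey blade near (770,235) in front of the tight sample. I'll refine the sample poses with both views and compare the predicted blade tip.

```bash
python3 - <<'E'
from h import *
t=load('t0'); s=load('s5'); cv=lambda L,ox,oy,k:(np.array(L)+.5)/k-.5+[ox,oy]
def S(g): h=g/2; return [(30,h+40,75),(30,h,75),(-30,h,75),(-30,h+40,75),(30,-h,75),(30,-h-40,75),(-30,-h-40,75),(-30,-h,75)]
def tr(x,P):
    P=np.array(P,float); c,n=np.cos(x[2]),np.sin(x[2]); return np.c_[100*x[0]+c*P[:,0]-n*P[:,1],100*x[1]+n*P[:,0]+c*P[:,1],P[:,2]]
A=cv([(75,213),(148,195),(185,318),(101,339),(170,183),(246,165),(278,282),(206,300)],215,155,6)
As=cv([(33,292),(68,262),(168,290),(140,325),(83,250),(112,222),(210,242),(180,272)],230,130,5)
B=cv([(440,75),(518,75),(518,193),(438,193),(526,75),(605,75),(602,192),(525,192)],215,155,6)
Bs=cv([(178,133),(216,115),(296,152),(268,167)],230,130,5)
for n,u1,u2,g,k in(('wide',A,As,11,8),('tight',B,Bs,3,4)):
    P=S(g); f=lambda x:np.r_[(px(t,tr(x,P))-u1).ravel(),(px(s,tr(x,P[:k]))-u2).ravel()]
    r=least_squares(f,[6,-1,0],loss='soft_l1'); print(n,r.x*[100,100,1]); print(f(r.x).round(1).reshape(-1,2).tolist())
    print(' side only',fit(s,u2,P[:k],[600,-100,0]))
a=1.391-np.pi/2; e=np.array([np.cos(a),np.sin(a)]); T=np.array([478.,-220])+72.5*e; n=np.array([-e[1],e[0]])*3
print((px(s,[[*(T+n),46-32+36],[*(T+n),46-32+12],[*(T-n),50]])-[230,130])*5+[400,0])
E
```

```text
wide [ 5.96782626e+02 -6.75326011e+01  1.44796423e-01]
[[-0.8, 1.3], [-0.2, 0.4], [-0.4, -1.3], [0.6, -0.8], [-0.3, 1.3], [-0.3, 0.4], [0.5, -0.4], [-0.4, 0.6], [-0.1, 0.0], [0.3, -0.9], [0.5, -1.2], [-0.9, -1.0], [-0.7, -0.3], [0.4, -1.1], [0.5, -0.1], [-0.1, 0.5]]
 side only (array([ 5.95276285e+02, -6.54779695e+01,  1.65098828e-01]), np.float64(0.5179810936394456))
tight [ 6.27569598e+02 -2.48069266e+02 -1.63440049e-01]
[[-0.4, 0.3], [-0.2, 0.3], [0.3, -0.1], [0.3, -0.1], [-0.5, 0.3], [-0.5, 0.3], [0.7, 0.1], [0.2, 0.1], [-0.6, -0.1], [1.0, -0.8], [0.0, -1.7], [-3.6, -0.2]]
 side only (array([ 6.26060879e+02, -2.45938922e+02, -3.05008090e-02]), np.float64(0.9489012935484868))
[[752.84839752 209.99128892]
 [750.65743081 246.0488624 ]
 [759.65198486 206.50852165]]
```

The predicted blade tip (753,210) matches what the picture shows, so the grip is fine. I'll approach the tight gap and press in small steps.

```bash
sed -i 's/^WG=.*/WG=(596.8,-67.5,.145); TG=(627.8,-248.1,-.176)/' h.py
python3 -m inch '[[[-20,-0.5,1,0,0,0,0],[-34,-0.5,1,0,0,0,0],[-38,-0.5,1,0,0,0,0],[-40,-0.5,1,0,0,0,0],[-41,-0.5,1,0,0,0,0],[-42,-0.5,1,0,0,0,0],[-43,-0.5,1,0,0,0,0],[-44,-0.5,1,0,0,0,0],[-44,-0.5,1,0,0,0,0]]]'
python3 -m inch '[[[-1,0,0,0,0,0,0],[-2,0,0,0,0,0,0],[-3,0,0,0,0,0,0],[-3,0,0,0,0,0,0]]]'
```

```text
t: 12.35
ee_pos: [521.1, -228.9, 44.6]
orientation: [-0.284, -3.129, -0.0]
ft_force: [-0.5, 0.5, -1.7]
width: 23.8
grasp_force: 30.0
t: 12.75
ee_pos: [522.1, -228.8, 44.3]
orientation: [-0.283, -3.125, -0.002]
ft_force: [-6.4, 1.0, 2.9]
width: 23.8
grasp_force: 30.0
```

```bash
python3 -m inch '[[[-0.5,0,0,0,0,0,0],[-1,0,0,0,0,0,0],[-1,0,0,0,0,0,0]]]'; python3 -m inch '[[[10,0,0,0,0,0,0],[40,0,0,0,0,0,0],[60,0,0,0,0,0,0]]]'; python3 - <<'E'
from h import *
X1,Y1,h1=gp(WG,-70,0)
rows([(X1,Y1,160,h1),(X1,Y1,36,h1)])
E
```

```text
t: 13.05
ee_pos: [522.1, -228.7, 44.1]
orientation: [-0.283, -3.123, -0.002]
ft_force: [-8.9, 0.8, 3.7]
width: 23.9
grasp_force: 30.0
t: 13.35
ee_pos: [464.5, -218.2, 44.5]
orientation: [-0.283, -3.128, -0.0]
ft_force: [-0.5, 1.2, -1.2]
width: 23.7
grasp_force: 30.0
t 13.35 p [ 464.5 -218.2   44.5] hy 1.39 w 23.7 F [-0.5  1.2 -1.2] q [-0.46  0.58  1.97  0.    0.59 -1.85]
[32.5, 126.3, -115.5] [0.0, -0.0, -0.326]
[32.4, 126.3, 8.5] [0.0, -0.0, -0.326]
```

The jam is confirmed at about 9 N. Now to the front of the wide gap.

```bash
python3 -m inch '[[[32,126,-10,0,0,-0.326,0],[32,126,-10,0,0,-0.326,0],[32,126,-10,0,0,-0.326,0],[32,126,-10,0,0,-0.326,0],[32,126,-10,0,0,-0.326,0],[32,126,8,0,0,-0.326,0],[32,126,8,0,0,-0.326,0],[32,126,8,0,0,-0.326,0]]]'; python3 - <<'E'
from h import *
s=snap('side','s6')
T=[]
for tx in(-40,-30,0,12,15):
    X,Y,h=gp(WG,tx,0); T.append((X,Y,36,h))
rows(T)
cv2.imwrite('pics/c8.png',cv2.resize(s['frame'][150:260,220:330,::-1],(770,770)[:1]*2 if 0 else (600,600),interpolation=cv2.INTER_CUBIC))
E
```

```text
t: 14.15
ee_pos: [457.1, -89.9, 36.5]
orientation: [0.226, -3.133, -0.0]
ft_force: [-0.3, 0.0, -1.8]
width: 23.8
grasp_force: 30.0
t 14.2 p [457.4 -89.8  36.8] hy 1.715 w 24.2 F [ 0.   0.4 -2.1] q [-0.22  0.56  2.08 -0.    0.5  -1.93]
[-28.2, 2.0, 0.8] [-0.0, 0.0, -0.001]
[-38.2, 2.0, 0.8] [-0.0, 0.0, -0.001]
[-68.2, 2.0, 0.8] [-0.0, 0.0, -0.001]
[-80.2, 2.1, 0.8] [-0.0, 0.0, -0.001]
[-83.2, 2.1, 0.8] [-0.0, 0.0, -0.001]
```

View pics/c8.png

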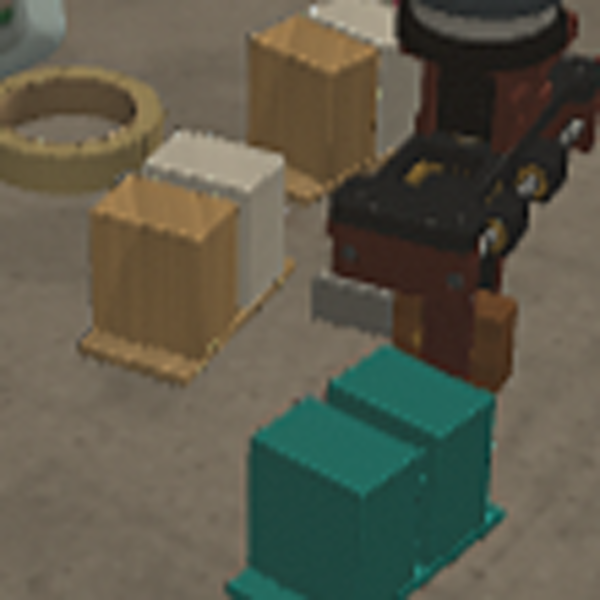

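```bash
python3 - <<'E'
from h import *
s=load('s6'); k=600/110; q=lambda P:((px(s,P)-[220,150]+.5)*k-.5).round(0).tolist()
a=.145; e=np.array([np.cos(a),np.sin(a)]); n=np.array([-e[1],e[0]])
p=np.array([457.2,-89.9]); T=p+72.5*e
print('tip top/bot near side, far top',q([[*(T+3*n),40.6],[*(T+3*n),16.6],[*(T-3*n),40.6]]))
W=np.array(WG[:2]); f=lambda x,y,z:[*(W+x*e+y*n),z]
print('wood: FLtop, FRtop, BLtop, BRtop; white FL,FR,BL,BR',q([f(-30,45.5,75),f(-30,5.5,75),f(30,45.5,75),f(30,5.5,75),f(-30,-5.5,75),f(-30,-45.5,75),f(30,-5.5,75),f(30,-45.5,75)]))
print('board FL, FR, BL (z0)',q([f(-30,60,0),f(-30,-60,0),f(30,60,0),f(-30,60,6),f(-30,-60,6),f(30,60,6)]))
print('px per mm n, e', np.array(q([f(-30,5.5,75),f(-30,15.5,75),f(-20,5.5,75)])))
E
```

```text
tip top/bot near side, far top [[316.0, 277.0], [315.0, 319.0], [321.0, 271.0]]
wood: FLtop, FRtop, BLtop, BRtop; white FL,FR,BL,BR [[202.0, 240.0], [240.0, 201.0], [90.0, 210.0], [130.0, 172.0], [251.0, 191.0], [286.0, 154.0], [141.0, 162.0], [179.0, 127.0]]
board FL, FR, BL (z0) [[188.0, 388.0], [296.0, 268.0], [79.0, 355.0], [188.0, 378.0], [296.0, 258.0], [79.0, 345.0]]
px per mm n, e [[240. 201.]
 [231. 211.]
 [222. 196.]]
```

The blade tip is at about (315,272) in the crop against a prediction of (316,277). The sample corners agree within 2–3 px, so the lateral fit is near enough to go in by feel.

```bash
python3 -m inch '[[[-15,2,1,0,0,0,0],[-28,2,1,0,0,0,0],[-32,2,1,0,0,0,0],[-35,2,1,0,0,0,0],[-38,2,1,0,0,0,0],[-40,2,1,0,0,0,0],[-42,2,1,0,0,0,0],[-42,2,1,0,0,0,0]]]'; python3 - <<'E'
from h import *
X,Y,h=gp(WG,-30,0); rows([(X,Y,36,h)])
E
```

```text
t: 15.0
ee_pos: [498.6, -81.0, 35.7]
orientation: [-0.228, 3.133, -0.0]
ft_force: [-0.5, -0.7, -1.0]
width: 23.6
grasp_force: 30.0
t 15.0 p [498.6 -81.   35.7] hy 1.716 w 23.6 F [-0.5 -0.7 -1. ] q [-0.18  0.59  1.99 -0.    0.56 -1.9 ]
[3.9, -0.8, -0.3] [-0.0, 0.0, 0.0]
```

```bash
python3 -m inch '[[[-2,0,0,0,0,0,0],[-4,0,0,0,0,0,0],[-6,0,0,0,0,0,0],[-8,0,0,0,0,0,0],[-8,0,0,0,0,0,0]]]'
```

```text
t: 15.5
ee_pos: [506.8, -79.8, 35.7]
orientation: [-0.228, 3.133, -0.0]
ft_force: [-0.6, 0.3, -2.4]
width: 23.8
grasp_force: 30.0
```

```bash
python3 -m inch '[[[-4,0,0,0,0,0,0],[-8,0,0,0,0,0,0],[-12,0,0,0,0,0,0],[-16,0,0,0,0,0,0],[-20,0,0,0,0,0,0],[-20,0,0,0,0,0,0]]]'; python3 -m inch '[[[-2,0,0,0,0,0,0],[-4,0,0,0,0,0,0],[-6,0,0,0,0,0,0],[-7,0,0,0,0,0,0],[-8,0,0,0,0,0,0],[-8,0,0,0,0,0,0]]]'
```

```text
t: 16.1
ee_pos: [527.0, -76.9, 35.7]
orientation: [-0.228, 3.133, -0.0]
ft_force: [0.2, 0.1, -0.8]
width: 23.6
grasp_force: 30.0
t: 16.7
ee_pos: [534.2, -75.8, 35.7]
orientation: [-0.228, 3.133, -0.0]
ft_force: [0.1, 0.8, -0.9]
width: 23.9
grasp_force: 30.0
```

```bash
python3 -m inch '[[[-1,0,0,0,0,0,0],[-2,0,0,0,0,0,0],[-3,0,0,0,0,0,0],[-3,0,0,0,0,0,0]]]'; python3 -m inch '[[[-1,0,0,0,0,0,0],[-2,0,0,0,0,0,0],[-2,0,0,0,0,0,0]]]'
```

```text
t: 17.1
ee_pos: [537.3, -75.4, 35.7]
orientation: [-0.228, 3.133, -0.0]
ft_force: [0.7, -0.4, -1.0]
width: 23.7
grasp_force: 30.0
t: 17.4
ee_pos: [537.5, -75.1, 35.4]
orientation: [0.228, -3.13, -0.001]
ft_force: [-5.1, -2.2, 1.6]
width: 23.8
grasp_force: 30.0
```

The handle meets the blocks. I'll ease off slightly and lower until the gauge touches the worktop.

```bash
python3 -m inch '[[[1.5,0,0,0,0,0,0],[1.5,0,1,0,0,0,0],[1.5,0,2,0,0,0,0],[1.5,0,2,0,0,0,0]]]'; python3 -m inch '[[[0,0,1,0,0,0,0],[0,0,1.5,0,0,0,0],[0,0,1.5,0,0,0,0]]]'
```

```text
t: 17.8
ee_pos: [537.5, -75.2, 33.5]
orientation: [0.228, -3.133, -0.0]
ft_force: [-1.2, -0.9, -2.1]
width: 24.0
grasp_force: 30.0
t: 18.1
ee_pos: [537.5, -75.3, 32.1]
orientation: [0.228, -3.133, -0.0]
ft_force: [-1.6, -0.3, 0.3]
width: 23.4
grasp_force: 30.0
```

```bash
python3 -m inch '[[[-0.5,0,0.5,0,0,0,0],[-0.5,0,0.5,0,0,0,0],[-0.5,0,0.5,0,0,0,0]]]'; python3 -m inch '[[[0,0,0,0,0,0,55],[0,0,0,0,0,0,55],[0,0,0,0,0,0,55],[0,0,0,0,0,0,55],[0,0,-30,0,0,0,55],[0,0,-70,0,0,0,55],[0,0,-120,0,0,0,55],[60,0,-150,0,0,0,55],[100,0,-150,0,0,0,55],[100,60,-150,0,0,0,55],[100,110,-150,0,0,0,55],[100,160,-150,0,0,0,55],[100,210,-150,0,0,0,55],[100,210,-150,0,0,0,55]]]'; python3 - <<'E'
from h import *
s=snap('side','s7'); t=snap('top','t7'); rows([])
k=s['frame'].astype(int)
# handle segmentation in side and top views: brown wood of the gauge, compared with model of seated gauge
G=np.array(WG[:2]); a=WG[2]; e=np.array([np.cos(a),np.sin(a)]); n=np.array([-e[1],e[0]])
C=[[*(G+(-57.5+dx)*e+dy*n),z] for dx in(27.5,-27.5) for dy in(12,-12) for z in(0,45)]
for im,nm in((s,'side'),(t,'top')):
    P=px(im,C); hull=cv2.convexHull(P.round().astype(np.int32)); m=np.zeros((384,512),np.uint8); cv2.fillConvexPoly(m,hull,1)
    f=im['frame'].astype(int); br=((f[:,:,0]-f[:,:,2])>45).astype(np.uint8)
    x,y,w_,h_=cv2.boundingRect(hull); sub=br[y-8:y+h_+8,x-8:x+w_+8]; ms=m[y-8:y+h_+8,x-8:x+w_+8]
    print(nm,(x,y,w_,h_)); print('\n'.join(''.join('.+o#'[2*b+c] for b,c in zip(r,q)) for r,q in zip(sub,ms)))
E
```

```text
t: 18.4
ee_pos: [537.5, -75.2, 32.1]
orientation: [0.228, -3.132, -0.0]
ft_force: [-5.9, 0.5, 7.9]
width: 24.1
grasp_force: 30.0
t: 19.8
ee_pos: [408.1, 121.7, 181.9]
orientation: [-0.234, 3.132, 0.001]
ft_force: [0.1, 0.5, -0.1]
width: 48.4
grasp_force: 0.0
t 19.9 p [408.6 119.4 181.8] hy 1.72 w 48.5 F [ 0.5 -1.  -0.4] q [ 0.26  0.22  2.1  -0.    0.81 -1.46]
side (262, 193, 24, 25)
..........................oo............
...........................o............
..........................oo............
.........................oo.............
........................................
........................................
........................................
........................................
............++..........................
...........+++++++......................
..........++++++++++++..................
oooo.....+++++++++++++++++..............
oooooo..++++++++++++++++++++++..........
oooooooo#+++++++++++++++++++++++........
oooooooo##++++++++++++++++++++++........
oooooooo#+++++++++++++++++++++++........
oooooooo##++++++++++++++++++++++........
oooooooo##+++++++
[... 1498 characters left out ...]
#######o..........
..........##########..........
..........+#########..........
...........#########o.........
...........##########.........
...........##########o........
...........+#########o........
............#########o........
............##########........
............+#########........
.............#########........
.............+######++........
.............++#++++..........
..............++++............
..............++..............
..............................
..............................
..............................
..............................
..............................
..............................
..............................
..............................
```

```bash
python3 - <<'E'
from h import *
a=load('t2')['frame'].astype(int); b=load('t7')['frame'].astype(int); d=np.abs(a-b).mean(2)
print('lid',d[165:207,100:172].mean(),'tape/torch',d[130:176,195:290].mean(), 'ref',d[100:130,300:380].mean())
o=status.get_obs(); print(o['t'],o['ft_force'],o['qvel'].round(3))
print(ctrl.close_job())
E
```

```text
lid 1.9092813051146382 tape/torch 1.8491990846681923 ref 1.843055555555556
19.9 [ 0.53693251 -1.02144016 -0.39443216] [-0.062  0.001  0.005 -0.012  0.    -0.029]
the job is handed in; nothing more can be done
None
```

I handed the job in at about 20 s (no verdict came back): the lid is open on its stop, the blade jammed at the tight gap at about 9 N, and the gauge stands released with its blade in the wide gap, handle against the blocks; the top camera shows the lid, tape and torch unmoved since the lid was opened.

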